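# Lock back the belt tensioner of a potter's wheel

## Task

The drive belt of the potter's wheel is going to be changed, so lock its sprung tension wheel back: take the T-headed locking pin from its stand, put it down through the hole in the tension wheel, and with it turn the wheel clockwise (seen from above) against its spring, feeling for the lock hole hidden underneath, until the pin drops in. Push the pin fully home so that its head sits on the wheel, let go and leave it locked; work gently, never forcing the pin or letting the wheel fly back, and leave the bowl, the cup and the round-headed stub pin alone.

Things in the scene. Friction and masses are not known exactly. Their poses are not given: they have to be found in the camera images.
- lock_pin: the T-headed steel locking pin, about 90 g, standing upright in a wooden stand. Origin at the centre of its foot, z up along the pin. Round shaft 10 mm in diameter and 30 mm long (foot chamfered 2 mm), then a flat block head 30 mm (its x) by 14 mm (its y) by 34 mm high, from 30 to 64 mm above the foot. Grip the head across its 14 mm. At the start its lowest 16 mm stand in the stand's 12 mm wide hole; the stand is a fixed block 50 x 50 mm, 24 mm high, one of two
- pin_shoulder (a point): the underside of the locking pin's head, on the pin's axis, 30 mm above its foot
- wheel_hole (a point): the centre of the pin hole in the tension wheel, at the wheel's top face (45 mm above the bench); moves with the wheel. The hole is 12 mm wide, chamfered 2 mm, and goes straight through the 12 mm thick wheel. 3 mm below the wheel's underside lies the flat top of a steel lock plate, 30 mm above the bench, hidden by the wheel, on which the pin's foot can slide (the pin's head is then 15 mm above the wheel); in it is one lock hole, 12 mm wide, chamfered 1.5 mm, 22 mm deep
- wheel_axis (a point): the tension wheel's axis at the height of its top face. The wheel hole and the lock hole both lie 58 mm from this axis. A bolt head 28 mm wide and 7 mm high stands on the wheel here, and a rubber idler roller, 36 mm wide and 28 mm high, stands on the wheel 45 mm from the axis, opposite the pin hole
- wheel (a joint): turn of the tension wheel (an aluminium disc 156 mm across, on a grey housing box 170 x 170 x 30 mm), rad: 0 at rest against its stop, growing clockwise seen from above, to 1.15 at its end stop. A spring drives it back to 0: about 2.4 N at the pin hole starts it, about 5 N at the far end. The lock hole is in line with the pin hole at some value between 0.60 and 0.95, different every time and not measured: it has to be felt for
- tensioner: the fixed grey tensioner base, plate 310 x 190 x 8 mm, its origin under the wheel's axis at bench height, z up; a belt pulley, 90 mm across and 64 mm high, stands on it 155 mm along its x. It is not moved. More than 40 N between the pin and the tensioner (wheel included) is too much
- stub_pin: bystander: steel stub pin with a round knob head 40 mm wide, thick 18 mm shaft, in the other wooden stand; origin at its foot
- bowl: bystander: blue glazed bowl, 110 mm wide, 50 mm high; origin under its centre
- cup: bystander: terracotta cup, 70 mm wide, 75 mm high; origin under its centre

How it is judged:
On the way, in this order (a step that is already met when the one before it is completed fails the run):
1. the pin is down through the wheel's hole onto the lock plate, the wheel still near rest (horizontal distance between lock_pin and wheel_hole below 0.004 m and height (world z) of lock_pin below 0.036 m and value of joint wheel below 0.5 rad), for 0.1 s.
2. the wheel is turned against its spring and the pin sinks into the lock hole (value of joint wheel above 0.5 rad and horizontal distance between lock_pin and wheel_hole below 0.004 m and height (world z) of lock_pin below 0.025 m), for 0.1 s.
At the end, for the whole second after the job is handed in: the wheel is held back (over 0.5 rad) by the pin alone; the pin stands upright (within 0.15 rad) in the wheel's hole (within 5 mm), its head no more than 3 mm above the wheel's top face, at rest and released (value of joint wheel above 0.5 rad and horizontal distance between pin_shoulder and wheel_hole below 0.005 m and z of pin_shoulder in the frame of wheel_axis below 0.003 m and angle between lock_pin's own z axis and vertical below 0.15 rad and linear speed of lock_pin below 0.02 m/s); the robot touches nothing.
It fails at once if the pin is forced: mMore than 40 N between the pin and the tensioner (contact force between lock_pin and tensioner above 40 N).
It fails at once if the wheel is let fly back (faster than 2.5 rad/s) (velocity of joint wheel below -2.5 rad/s).
It fails at once if the bowl is moved by more than 20 mm (distance of bowl from where it was at the start of the episode above 0.02 m).
It fails at once if the cup is moved by more than 20 mm (distance of cup from where it was at the start of the episode above 0.02 m).
It fails at once if the stub pin is moved by more than 20 mm (distance of stub_pin from where it was at the start of the episode above 0.02 m).
It also fails if it takes over 72 s, if anything falls off the work surface, if the arm or the gripper's body presses on something with over 40 N, if the wrist force passes 120 N, or if a joint passes its speed limit or range.

## Robot

A 6-joint arm with a two-finger parallel gripper is mounted at the origin on the work surface. World frame = base frame: x ahead of the robot, y to its left, z up, the work surface at z = 0. Lengths are in m, angles in rad, forces in N, time in s.
With the tool pointing down it reaches from about 0.375 to 0.9 m from the base axis. Payload 3.1 kg.
Tool frame: the origin (TCP) lies between the finger pads; the fingertips stand manip.nose_length ahead of it and the grasp point (between the pads) lies 5 mm behind it (manip.nose_length is the distance from the TCP to the fingertips, in m); z points along the fingers, y is the line along which they close (so a half turn about z gives the same grasp; the last joint's range is limited). The gripper opens to 85 mm and grips with 20 to 120 N. Pads are 22 mm wide; open, the fingers measure 114 mm over their backs; the gripper's body (76 mm by 85 mm) begins 54 mm behind the grasp point. The pads swing forward as they close: fully open they stand 13 mm farther back than shut.
Start: joints at [-1.367, 0.527, 1.433, -0, 1.181, -0.178], TCP at [0.233, -0.58, 0.245] pointing down, gripper open.
Joint ranges: [-3.08, 3.08], [-0.75, 2.2], [0.22, 2.44], [-1.43, 4.57], [0, 2.65], [-2.85, 2.85]. Speed limits (rad/s): [2.79, 2.79, 3.14, 3.14, 3.14, 3.14].

## Interface

Orientations are given as a unit quaternion [x, y, z, w].
In Python, from station import monitor, eyes, job, manip gives the robot as it stands.
- The arm moves only by the shell command python3 -m pendant 'ROWS' [FORCE]. ROWS is JSON, a list that holds one entry, the list of rows, each a list of 7 numbers: the shift along the tool's x, y, z as a fraction of full scale, then the turn, a rotation vector about the tool's x, y, z as a fraction of full scale, then the opening, from 0 (shut) to 1 (fully open). A call has 1 to 20 rows; each row shifts and turns the commanded pose from where the row before left it, along the tool's axes as they then stand; what a row does not reach is not made up. Full scale, the value 1, is 800 mm for a shift and 0.12 rad for a turn. A row lasts 1/10 s, in which the tool goes at most 50 mm and 8.59 degrees, less where a joint would pass 70% of its speed; a pose out of reach is approached as far as the arm can. A call with a number of a shift or a turn outside -1 to 1 is refused whole. A call with a gripper value outside its range is refused whole. The fingers move at their own pace and stop on an object; FORCE is the grip in N (left out, the last holds). Time passes only in rows, so rows that do not move let the fingers close. It gives the time, the measured TCP pose, the force, the opening and the grip force at its end, in the units of the state.
- monitor.sense(): the state, without advancing time (a new reading comes with each control period).
- eyes.snapshot(name): name is "scene" or "top" or "wrist"; returns a dict with "pixels" (420x560x3 uint8, red, green, blue), "depth" (420x560 float32, m along the optical axis (not along the pixel's ray), 0 where there is no reading), "intrinsics" (3x3 intrinsics, pixels), "k1" (the pictures are not rectified: a ray, as slopes to the right and down, at radius r is drawn at 1 + k1 r^2 times it, then the intrinsics apply), "eye" and "attitude" of the camera in the world. Camera axes: x right, y down, z forward; pixel columns grow to the right and rows downward; lengths in m; the calibration is good to about 2 mm. A picture is of the moment at which its call begins.
- job.sign_off(): hands the job in; it is judged then, once.
The state is a dict: "t": time; "q": joint angles; "qd": joint speeds; "tau": joint torques, N m; "tcp_pos": TCP position; "tool_rot": TCP orientation; "force": force on the tool from outside, world axes, zero at the start; "ft_torque": the same for the moment, N m; "finger_gap": opening from 0.0 (shut) to 1.0 (fully open); "gripper_force": force on a finger pad.
Only numpy, scipy, OpenCV 4.12 (cv2) and the standard library are available. Lean on these libraries where they do the work, as an engineer would, in place of code of your own. Each camera call takes 0.05 s, during which the arm holds its last target. There are 200 camera calls.

## Working session

There is one attempt and no reset: what is moved stays moved. The work goes in short steps, Python scripts to look and compute and a shell command to move; the robot and the scene stay as the last step left them, time stands still between calls to the robot, and variables do not carry over. Pictures are saved under pics/ and viewed, at most 10 in all, crops included, and the job is handed in when it is done.

```bash
ls; mkdir -p pics; cat > h.py <<'E'
import numpy as np, cv2
from station import monitor, eyes, job, manip
from scipy.spatial.transform import Rotation as R
def snap(n,f):
    s=eyes.snapshot(n); cv2.imwrite(f'pics/{f}.png',s['pixels'][:,:,::-1]); np.savez(f'pics/{f}.npz',**{k:np.asarray(v) for k,v in s.items()}); return s
def rot(a):
    a=np.asarray(a); return a if a.shape==(3,3) else R.from_quat(a).as_matrix()
def ray(s,u,v):
    K=np.asarray(s['intrinsics']); d=np.array([(u-K[0,2])/K[0,0],(v-K[1,2])/K[1,1]]); p=d.copy()
    for _ in range(20): p=d/(1+float(s['k1'])*(p@p))
    return rot(s['attitude'])@np.array([p[0],p[1],1.])
def atz(s,u,v,z):
    r=ray(s,u,v); e=np.asarray(s['eye']); return e+r*(z-e[2])/r[2]
def atd(s,u,v):
    return np.asarray(s['eye'])+ray(s,u,v)*s['depth'][int(round(v)),int(round(u))]
E
python3 - <<'E'
from h import *
s=snap('top','top0'); print(s['eye'],s['attitude'],s['intrinsics'],s['k1'],manip.nose_length)
s=snap('scene','scene0')
st=monitor.sense();print({k:np.round(v,4) for k,v in st.items()})
E
```

```text
pics
[ 0.51128056 -0.01406645  1.0464783 ] [-0.70113968  0.71191311 -0.03375752  0.02105499] [[454.59000383   0.         279.04800829]
 [  0.         454.59000383 213.09506833]
 [  0.           0.           1.        ]] -0.12123699298007916 0.014
{'t': np.float64(0.1), 'q': array([-1.3665,  0.5284,  1.4338,  0.    ,  1.1814, -0.1785]), 'qd': array([-0.0016, -0.0015, -0.0028,  0.0009, -0.0018,  0.0005]), 'tau': array([-3.00000e-04, -4.43305e+01, -1.78586e+01, -3.00000e-04,
        3.90000e-03, -0.00000e+00]), 'tcp_pos': array([ 0.2333, -0.5791,  0.2444]), 'tool_rot': array([ 0.9817,  0.1902, -0.    , -0.001 ]), 'force': array([-0.2741, -0.2742, -0.6706]), 'ft_torque': array([-0.023 ,  0.001 ,  0.0019]), 'gripper_force': np.float64(0.0), 'finger_gap': np.float64(0.999)}
```

View pics/top0.png

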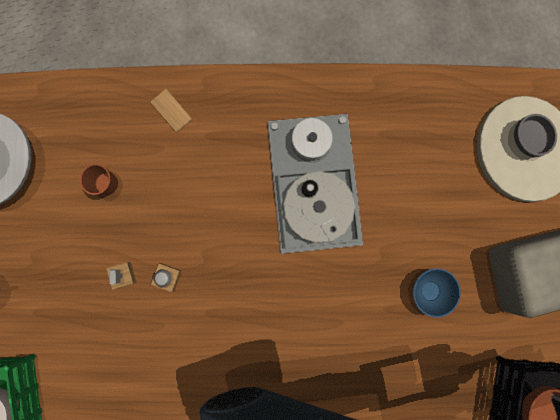

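The top view shows the locking pin's stand near pixel (119,275) and the stub pin at (164,278). The wheel axis is at about (319,207), the pin hole at (333,229), the cup at (97,181) and the bowl at (436,292). I'll enlarge the parts that matter.

```bash
python3 - <<'E'
import cv2,numpy as np
im=cv2.imread('pics/top0.png')
a=cv2.resize(im[255:300,95:190],(800,379),interpolation=cv2.INTER_CUBIC)[:, :400]
a=cv2.resize(im[255:300,95:140],(396,396),interpolation=cv2.INTER_CUBIC)
b=cv2.resize(im[165:255,272:362],(396,396),interpolation=cv2.INTER_CUBIC)
cv2.imwrite('pics/crop0.png',np.hstack([a,b]))
E
```

```text
(no output)
```

View pics/crop0.png

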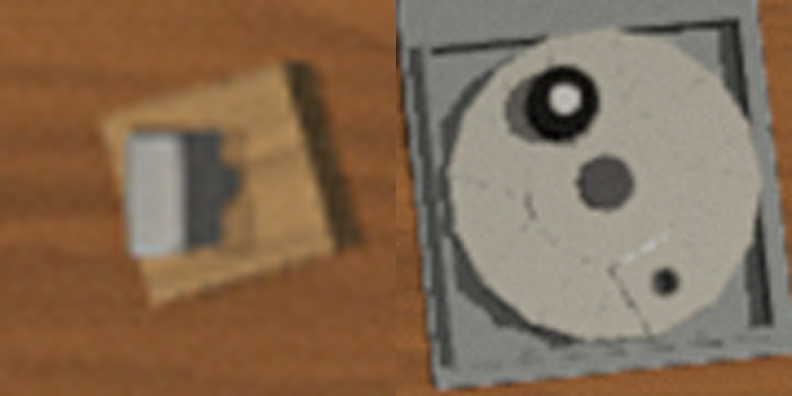

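Left crop: the T head's top face is centred at about (156,194), with its long side vertical in the image. Right crop: the bolt is at (605,183) and the pin hole at (665,282).

```bash
python3 - <<'E'
from h import *
s=dict(np.load('pics/top0.npz'))
c=lambda x,y:(95+x/8.8-.5,255+y/8.8-.5)
d=lambda x,y:(272+(x-396)/4.4-.5,165+y/4.4-.5)
print('pin',atz(s,*c(156,194),.072), 'top', atz(s,*c(156,133),.072),'bot',atz(s,*c(156,255),.072))
print('stand corners',[atz(s,*c(*p),.024).round(4) for p in [(103,122),(285,65),(335,245),(153,303)]])
a=atz(s,*d(605,183),.052);h=atz(s,*d(665,282),.045);r=atz(s,*d(563,103),.073)
print('axis',a,'hole',h,np.linalg.norm((a-h)[:2]),'roller',r)
E
```

```text
pin [0.45496067 0.32953386 0.072     ] top [0.4698658  0.32953422 0.072     ] bot [0.44006604 0.32955611 0.072     ]
stand corners [array([0.4707, 0.3605, 0.024 ]), array([0.485 , 0.3125, 0.024 ]), array([0.4389, 0.2994, 0.024 ]), array([0.4243, 0.3473, 0.024 ])]
axis [ 0.60260442 -0.12081627  0.052     ] hole [ 0.5528409  -0.15072857  0.045     ] 0.05806163292936842 roller [ 0.64043863 -0.09878549  0.073     ]
```

View pics/scene0.png

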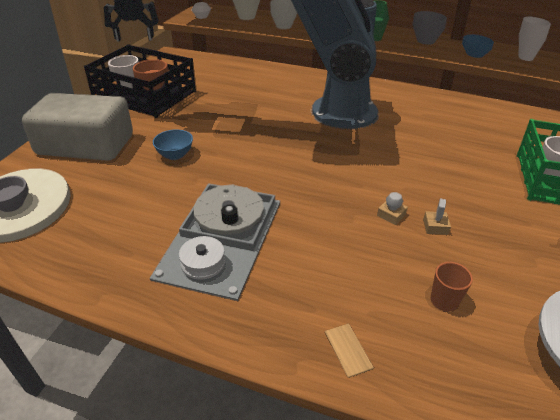

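The scene view agrees with the layout. The T pin is at (440,215), right of the stub at (395,203), with its head's wide side along world x. I'll turn the tool by 21.9° so its y lies along world y, then go over the pin.

```bash
python3 -m pendant '[[[0,0,0,0,0,0.797,1],[0,0,0,0,0,0.797,1],[0,0,0,0,0,0.797,1],[0,0,0,0,0,0.797,1],[0.0303,-0.0488,0,0,0,0,1],[0.0303,-0.0488,0,0,0,0,1],[0.0303,-0.0488,0,0,0,0,1],[0.0303,-0.0488,0,0,0,0,1],[0.0303,-0.0488,0,0,0,0,1],[0.0303,-0.0488,0,0,0,0,1],[0.0303,-0.0488,0,0,0,0,1],[0.0303,-0.0488,0,0,0,0,1],[0.0303,-0.0488,0,0,0,0,1],[0.0303,-0.0488,0,0,0,0,1],[0.0303,-0.0488,0,0,0,0,1],[0,0,0,0,0,0,1]]]' 
python3 -m pendant '[[[-0.0051,-0.0545,0,0,0,0,0.7],[-0.0051,-0.0545,0,0,0,0,0.7],[-0.0051,-0.0545,0,0,0,0,0.7],[-0.0051,-0.0545,0,0,0,0,0.7],[-0.0051,-0.0545,0,0,0,0,0.7],[-0.0051,-0.0545,0,0,0,0,0.7],[-0.0051,-0.0545,0,0,0,0,0.7],[-0.0051,-0.0545,0,0,0,0,0.7],[-0.0051,-0.0545,0,0,0,0,0.7],[-0.0051,-0.0545,0,0,0,0,0.7],[-0.0051,-0.0545,0,0,0,0,0.7],[0,0,0,0,0,0,0.7],[0,0,0,0,0,0,0.7]]]' 30
python3 - <<'E'
from h import *
s=snap('wrist','w1'); st=monitor.sense(); print(st['tcp_pos'],st['tool_rot'],st['q'],s['eye'])
E
```

```text
t: 1.7
tcp_pos: [0.5017, -0.1454, 0.245]
tool_rot: [1.0, 0.003, 0.0, -0.001]
force: [-0.3, -0.1, -1.0]
finger_gap: 1.002
gripper_force: 0.0
t: 3.0
tcp_pos: [0.4546, 0.3294, 0.2448]
tool_rot: [1.0, 0.001, -0.0, 0.001]
force: [-0.5, 0.4, 0.3]
finger_gap: 0.698
gripper_force: 0.0
[0.45475723 0.3285085  0.24480169] [ 9.99999599e-01  2.72309831e-04 -5.65447165e-04  6.39155202e-04] [ 4.26772951e-01  4.42586349e-01  1.59458541e+00 -7.78563824e-04
  1.10597942e+00  1.99737420e+00] [0.53703761 0.33067525 0.37395459]
```

View pics/w1.png

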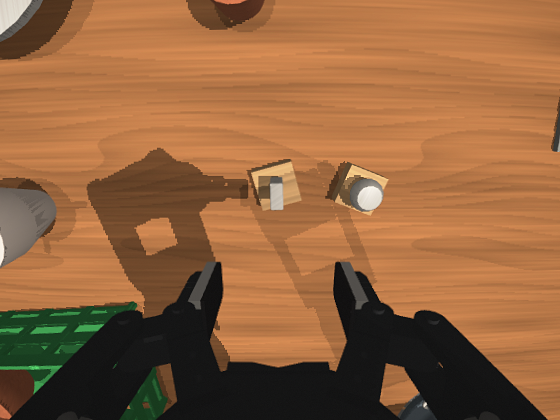

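The wrist view shows the T head's top at about (277,197), between the fingers with its narrow side across them. The stub is at (368,195), clear to the right.

```bash
python3 - <<'E'
from h import *
s=dict(np.load('pics/w1.npz'))
im=cv2.imread('pics/w1.png'); cv2.imwrite('pics/c1.png',cv2.resize(im[150:225,235:335],(800,600),interpolation=cv2.INTER_CUBIC))
for p in [(277,197),(271,183),(283,210)]: print(atz(s,*p,.072), atd(s,*p))
E
```

```text
[0.45396075 0.33104784 0.072     ] [0.45411945 0.33104713 0.07257681]
[0.46918219 0.33734907 0.072     ] [0.46914657 0.33735257 0.07184149]
[0.43940514 0.32455677 0.072     ] [0.41636871 0.32311312 0.00075366]
```

View pics/c1.png

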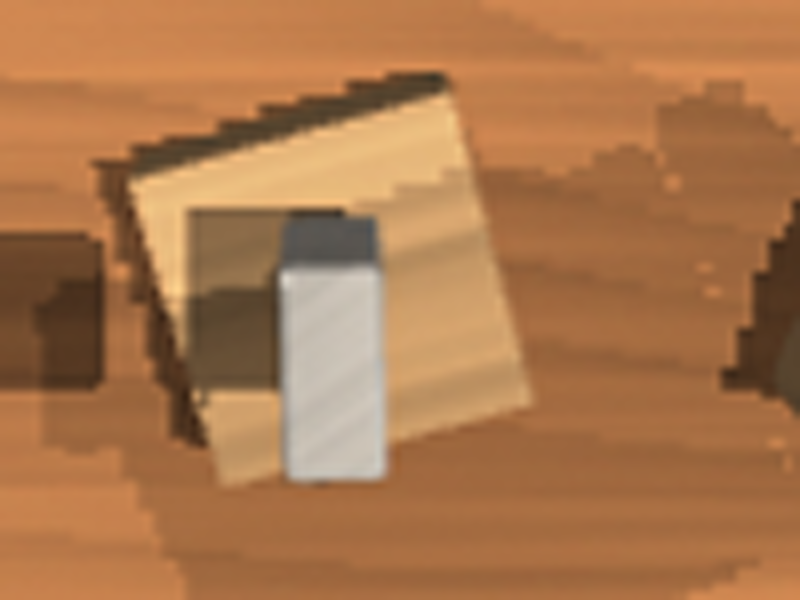

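The head is square to the tool, and both estimates agree to 2 mm. Next I go down and grip.

```bash
python3 -m pendant '[[[0,-0.002,0.05,0,0,0,0.6],[0,0,0.05,0,0,0,0.6],[0,0,0.05,0,0,0,0.6],[0,0,0.04,0,0,0,0.6],[0,0,0.03,0,0,0,0.6],[0,0,0.0172,0,0,0,0.6],[0,0,0,0,0,0,0.6],[0,0,0,0,0,0,0.4],[0,0,0,0,0,0,0.3],[0,0,0,0,0,0,0.22],[0,0,0,0,0,0,0.1],[0,0,0,0,0,0,0],[0,0,0,0,0,0,0],[0,0,0,0,0,0,0],[0,0,0,0,0,0,0]]]' 35
```

```text
t: 4.55
tcp_pos: [0.4558, 0.3314, 0.0568]
tool_rot: [1.0, 0.0, 0.001, -0.0]
force: [-0.2, -1.2, 6.2]
finger_gap: 0.153
gripper_force: 37.7
```

```bash
python3 -m pendant '[[[0,0,-0.01,0,0,0,0],[0,0,-0.03,0,0,0,0],[0,0,-0.05,0,0,0,0],[0,0,-0.05,0,0,0,0],[0,0,-0.05,0,0,0,0],[0.011,0.0548,0,0,0,0,0],[0.011,0.0548,0,0,0,0,0],[0.011,0.0548,0,0,0,0,0],[0.011,0.0548,0,0,0,0,0],[0.011,0.0548,0,0,0,0,0],[0.011,0.0548,0,0,0,0,0],[0.011,0.0548,0,0,0,0,0],[0.011,0.0548,0,0,0,0,0],[0.011,0.0548,0,0,0,0,0],[0.011,0.0548,0,0,0,0,0],[0.011,0.0548,0,0,0,0,0],[0,0,0.03,0,0,0,0],[0,0,0.03,0,0,0,0],[0,0,0,0,0,0,0],[0,0,0,0,0,0,0]]]' 40
python3 - <<'E'
from h import *
s=snap('wrist','w2'); st=monitor.sense(); print(st['tcp_pos'],st['tool_rot'],st['force'])
E
```

```text
t: 6.55
tcp_pos: [0.5516, -0.1509, 0.1595]
tool_rot: [1.0, 0.0, -0.001, -0.0]
force: [-0.2, 0.5, -0.1]
finger_gap: 0.157
gripper_force: 39.7
[ 0.55230491 -0.15107355  0.16035681] [9.99999819e-01 3.94628692e-04 4.10569795e-04 1.93607221e-04] [ 0.76867257  0.22700493 -0.99480371]
```

View pics/w2.png

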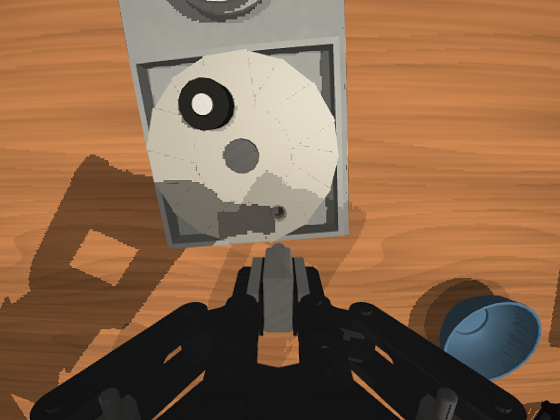

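The pin is held upright, with its head at about (279,290) between the pads. The wheel hole is visible at (279,213), and I'll take it and the held head from a crop.

```bash
python3 - <<'E'
from h import *
s=dict(np.load('pics/w2.npz'))
im=cv2.imread('pics/w2.png'); cv2.imwrite('pics/c2.png',cv2.resize(im[190:340,230:330],(400,600),interpolation=cv2.INTER_CUBIC))
for p in [(279,212.5),(240.5,155.5)]: print(atz(s,*p,.045),atz(s,*p,.052), atd(s,*p))
for p in [(270,300),(278,300),(286,300),(278,280),(278,320),(278,255)]: print(p,atd(s,*p))
E
```

```text
[ 0.55284116 -0.15082973  0.045     ] [ 0.55517334 -0.15080522  0.052     ] [ 0.54838627 -0.15087655  0.03162873]
[ 0.60237982 -0.11907237  0.045     ] [ 0.60328905 -0.11996006  0.052     ] [ 0.60329844 -0.11996923  0.05207229]
(270, 300) [ 0.55448493 -0.14631312  0.17560058]
(278, 300) [ 0.55439632 -0.14994515  0.17547348]
(286, 300) [ 0.55410034 -0.15359443  0.17505738]
(278, 280) [ 0.5644022  -0.14995016  0.1747325 ]
(278, 320) [ 0.54277023 -0.1499395   0.17480981]
(278, 255) [ 0.56489627 -0.14995218  0.15110774]
```

View pics/c2.png

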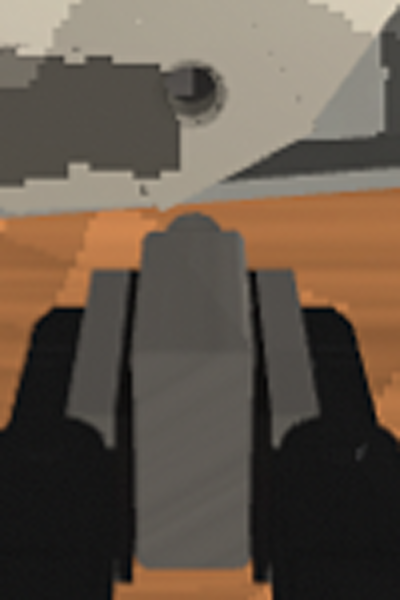

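```bash
python3 -m pendant '[[[0.001,0.001,0.03,0,0,0,0],[0,0,0.03,0,0,0,0],[0,0,0.015,0,0,0,0],[0,0,0.005,0,0,0,0],[0,0,0,0,0,0,0],[0,0,0,0,0,0,0]]]' 40
python3 -m pendant '[[[0,0,0.0025,0,0,0,0],[0,0,0.0025,0,0,0,0],[0,0,0,0,0,0,0],[0,0,0,0,0,0,0]]]'
```

```text
t: 7.2
tcp_pos: [0.5536, -0.1523, 0.0966]
tool_rot: [1.0, 0.0, 0.001, 0.0]
force: [0.4, 0.1, -0.9]
finger_gap: 0.155
gripper_force: 39.8
t: 7.6
tcp_pos: [0.5532, -0.1521, 0.0919]
tool_rot: [1.0, 0.0, 0.001, 0.0]
force: [0.4, 0.7, 0.6]
finger_gap: 0.159
gripper_force: 40.1
```

```bash
python3 -m pendant '[[[0,0,0.0025,0,0,0,0],[0,0,0.0025,0,0,0,0],[0,0,0,0,0,0,0]]]'
python3 -m pendant '[[[0,0,0.0025,0,0,0,0],[0,0,0.0025,0,0,0,0],[0,0,0,0,0,0,0]]]'
python3 -m pendant '[[[0,0,0.0025,0,0,0,0],[0,0,0.00125,0,0,0,0],[0,0,0,0,0,0,0],[0,0,0,0,0,0,0]]]'
```

```text
t: 7.9
tcp_pos: [0.5531, -0.1514, 0.0873]
tool_rot: [1.0, -0.0, 0.0, -0.0]
force: [3.4, 4.2, -0.8]
finger_gap: 0.157
gripper_force: 39.9
t: 8.2
tcp_pos: [0.5531, -0.1514, 0.0833]
tool_rot: [1.0, -0.0, 0.0, -0.0]
force: [3.6, 4.8, 0.0]
finger_gap: 0.153
gripper_force: 39.9
t: 8.6
tcp_pos: [0.5532, -0.1514, 0.0805]
tool_rot: [1.0, -0.0, 0.0, -0.0]
force: [2.8, 5.5, 1.3]
finger_gap: 0.157
gripper_force: 40.1
```

```bash
python3 -m pendant '[[[0.0006,-0.0006,0.00125,0,0,0,0],[0,0,0,0,0,0,0],[0,0,0,0,0,0,0]]]'
python3 -m pendant '[[[0,0,0.00125,0,0,0,0],[0,0,0,0,0,0,0],[0,0,0,0,0,0,0]]]'
python3 - <<'E'
import numpy as np
A=np.array([.6031,-.1219]);p=lambda v:A+.058*np.array([np.cos(np.radians(210.6)-v),np.sin(np.radians(210.6)-v)])
vs=list(np.arange(0,.551,.05))+list(np.arange(.55+.015,1.05,.015))
o=p(0)
for a,b in zip(vs,vs[1:]):
    d=(p(b)-p(a))/.8; print(round(b,3),d[0].round(5),-d[1].round(5),p(b).round(4))
E
```

```text
t: 8.9
tcp_pos: [0.5533, -0.1513, 0.0794]
tool_rot: [1.0, 0.0, 0.0, -0.0]
force: [2.3, 3.4, 0.2]
finger_gap: 0.153
gripper_force: 39.9
t: 9.2
tcp_pos: [0.5533, -0.1514, 0.0789]
tool_rot: [1.0, -0.0, 0.0, -0.0]
force: [1.4, 4.1, 3.1]
finger_gap: 0.155
gripper_force: 40.5
0.05 -0.00177 -0.00317 [ 0.5518 -0.1489]
0.1 -0.00161 -0.00325 [ 0.5505 -0.1463]
0.15 -0.00144 -0.00333 [ 0.5493 -0.1436]
0.2 -0.00127 -0.00339 [ 0.5483 -0.1409]
0.25 -0.0011 -0.00345 [ 0.5474 -0.1382]
0.3 -0.00093 -0.0035 [ 0.5467 -0.1354]
0.35 -0.00075 -0.00355 [ 0.5461 -0.1325]
0.4 -0.00057 -0.00358 [ 0.5456 -0.1297]
0.45 -0.00039 -0.0036 [ 0.5453 -0.1268]
0.5 -0.00021 -0.00362 [ 0.5451 -0.1239]
0.55 -3e-05 -0.00362 [ 0.5451 -0.121 ]
0.565 3e-05 -0.00109 [ 0.5451 -0.1201]
0.58 4e-05 -0.00109 [ 0.5452 -0.1192]
0.595 6e-05 -0.00109 [ 0.5452 -0.1184]
0.61 7e-05 -0.00108 [ 0.5453 -0.1175]
0.625 9e-05 -0.00108 [ 0.5453 -0.1166]
0.64 0.00011 -0.00108 [ 0.5454 -0.1158]
0.655 0.00012 -0.00108 [ 0.5455 -0.1149]
0.67 0.00014 -0.00108 [ 0.5456 -0.114 ]
0.685 0.00016 -0.00108 [ 0.5458 -0.1132]
0.7 0.00017 -0.00107 [ 0.5459 -0.
[... 229 characters left out ...]
 [ 0.547  -0.1072]
0.805 0.00028 -0.00105 [ 0.5472 -0.1064]
0.82 0.0003 -0.00105 [ 0.5475 -0.1055]
0.835 0.00031 -0.00104 [ 0.5477 -0.1047]
0.85 0.00033 -0.00104 [ 0.548  -0.1039]
0.865 0.00035 -0.00103 [ 0.5482 -0.1031]
0.88 0.00036 -0.00103 [ 0.5485 -0.1022]
0.895 0.00038 -0.00102 [ 0.5488 -0.1014]
0.91 0.00039 -0.00101 [ 0.5492 -0.1006]
0.925 0.00041 -0.00101 [ 0.5495 -0.0998]
0.94 0.00042 -0.001 [ 0.5498 -0.099 ]
0.955 0.00044 -0.001 [ 0.5502 -0.0982]
0.97 0.00045 -0.00099 [ 0.5505 -0.0974]
0.985 0.00047 -0.00098 [ 0.5509 -0.0966]
1.0 0.00048 -0.00098 [ 0.5513 -0.0958]
1.015 0.0005 -0.00097 [ 0.5517 -0.0951]
1.03 0.00051 -0.00096 [ 0.5521 -0.0943]
1.045 0.00052 -0.00095 [ 0.5525 -0.0935]
```

On the plate (foot about 30 mm, about 4 N down). I'll turn the wheel in two stages.

```bash
python3 -m pendant '[[[-0.0018,-0.0032,0,0,0,0,0],[-0.0016,-0.0033,0,0,0,0,0],[-0.0014,-0.0033,0,0,0,0,0],[-0.0013,-0.0034,0,0,0,0,0],[-0.0011,-0.0035,0,0,0,0,0],[0,0,0,0,0,0,0]]]'
python3 -m pendant '[[[-0.0009,-0.0035,0,0,0,0,0],[-0.0008,-0.0036,0,0,0,0,0],[-0.0006,-0.0036,0,0,0,0,0],[-0.0004,-0.0036,0,0,0,0,0],[-0.0002,-0.0036,0,0,0,0,0],[0,0,0,0,0,0,0],[0,0,0,0,0,0,0]]]'
```

```text
t: 9.8
tcp_pos: [0.5483, -0.1385, 0.0789]
tool_rot: [1.0, 0.0, 0.001, 0.001]
force: [4.2, -2.7, 1.6]
finger_gap: 0.159
gripper_force: 40.1
t: 10.5
tcp_pos: [0.5459, -0.1246, 0.0789]
tool_rot: [1.0, 0.0, 0.001, 0.001]
force: [3.1, -3.3, 2.2]
finger_gap: 0.159
gripper_force: 40.3
```

```bash
python3 -m pendant '[[[0.0008,-0.0018,0.00125,0,0,0,0],[0,-0.0018,0,0,0,0,0],[0,0,0,0,0,0,0]]]'
python3 -m pendant '[[[0,-0.0011,0,0,0,0,0],[0.0001,-0.0011,0,0,0,0,0],[0.0001,-0.0011,0,0,0,0,0],[0,0,0,0,0,0,0]]]'
python3 -m pendant '[[[0.0001,-0.0011,0,0,0,0,0],[0.0001,-0.0011,0,0,0,0,0],[0.0001,-0.0011,0,0,0,0,0],[0,0,0,0,0,0,0]]]'
```

```text
t: 10.8
tcp_pos: [0.5461, -0.1232, 0.0788]
tool_rot: [1.0, 0.001, 0.0, 0.002]
force: [0.3, -8.0, 7.8]
finger_gap: 0.157
gripper_force: 41.2
t: 11.2
tcp_pos: [0.5462, -0.1208, 0.0788]
tool_rot: [1.0, 0.001, 0.001, 0.002]
force: [-0.6, -9.1, 7.1]
finger_gap: 0.161
gripper_force: 41.1
t: 11.6
tcp_pos: [0.5465, -0.1182, 0.0788]
tool_rot: [1.0, 0.001, 0.0, 0.002]
force: [-0.2, -9.5, 7.7]
finger_gap: 0.16
gripper_force: 41.2
```

```bash
python3 -m pendant '[[[0.0001,-0.0011,0,0,0,0,0],[0.0001,-0.0011,0,0,0,0,0],[0.0001,-0.0011,0,0,0,0,0],[0,0,0,0,0,0,0]]]'
python3 -m pendant '[[[0.0001,-0.0011,0,0,0,0,0],[0.0002,-0.0011,0,0,0,0,0],[0.0002,-0.0011,0,0,0,0,0],[0,0,0,0,0,0,0]]]'
python3 -m pendant '[[[0.0002,-0.0011,0,0,0,0,0],[0.0002,-0.0011,0,0,0,0,0],[0.0002,-0.0011,0,0,0,0,0],[0,0,0,0,0,0,0]]]'
```

```text
t: 12.0
tcp_pos: [0.5466, -0.1155, 0.0788]
tool_rot: [1.0, 0.001, 0.0, 0.002]
force: [-0.6, -9.0, 8.0]
finger_gap: 0.155
gripper_force: 41.2
t: 12.4
tcp_pos: [0.5469, -0.1129, 0.0788]
tool_rot: [1.0, 0.001, 0.0, 0.002]
force: [-0.2, -9.7, 8.5]
finger_gap: 0.155
gripper_force: 41.2
t: 12.8
tcp_pos: [0.5473, -0.1103, 0.0788]
tool_rot: [1.0, 0.001, 0.0, 0.002]
force: [-0.6, -9.5, 8.1]
finger_gap: 0.154
gripper_force: 41.3
```

```bash
python3 -m pendant '[[[0.0002,-0.0011,0,0,0,0,0],[0.0002,-0.0011,0,0,0,0,0],[0.0002,-0.0011,0,0,0,0,0],[0,0,0,0,0,0,0]]]'
python3 -m pendant '[[[0.0003,-0.0011,0,0,0,0,0],[0.0003,-0.001,0,0,0,0,0],[0.0003,-0.001,0,0,0,0,0],[0,0,0,0,0,0,0]]]'
```

```text
t: 13.2
tcp_pos: [0.5477, -0.1077, 0.0788]
tool_rot: [1.0, 0.001, 0.0, 0.002]
force: [-1.2, -9.6, 8.4]
finger_gap: 0.158
gripper_force: 41.3
t: 13.6
tcp_pos: [0.5483, -0.105, 0.0786]
tool_rot: [1.0, 0.001, -0.0, 0.002]
force: [-1.1, -8.3, 7.6]
finger_gap: 0.16
gripper_force: 41.2
```

```bash
python3 -m pendant '[[[0.0003,-0.0011,0,0,0,0,0],[0,0,0,0,0,0,0]]]'
python3 -m pendant '[[[0.0003,-0.0011,0,0,0,0,0],[0,0,0,0,0,0,0]]]'
```

```text
t: 13.8
tcp_pos: [0.5485, -0.1038, 0.0785]
tool_rot: [1.0, 0.001, -0.0, 0.002]
force: [0.1, -8.0, 7.0]
finger_gap: 0.156
gripper_force: 41.0
t: 14.0
tcp_pos: [0.5487, -0.1022, 0.078]
tool_rot: [1.0, 0.001, -0.0, 0.001]
force: [1.9, -5.4, 2.1]
finger_gap: 0.155
gripper_force: 40.3
```

The foot is starting to sink (z falls and the vertical force drops). I'll ease it down.

```bash
python3 -m pendant '[[[0.0002,-0.0005,0.00125,0,0,0,0],[0,0,0.00125,0,0,0,0],[0,0,0,0,0,0,0]]]'
```

```text
t: 14.3
tcp_pos: [0.549, -0.101, 0.0757]
tool_rot: [1.0, 0.0, -0.0, 0.0]
force: [2.3, -4.7, 3.2]
finger_gap: 0.159
gripper_force: 40.3
```

```bash
python3 -m pendant '[[[0.0003,-0.0003,0.00125,0,0,0,0],[0,0,0.00125,0,0,0,0],[0,0,0,0,0,0,0]]]'
python3 -m pendant '[[[0,0,0.00125,0,0,0,0],[0,0,0.00125,0,0,0,0],[0,0,0,0,0,0,0]]]'
```

```text
t: 14.6
tcp_pos: [0.5491, -0.1006, 0.0734]
tool_rot: [1.0, 0.0, -0.0, 0.0]
force: [1.8, -5.6, 3.0]
finger_gap: 0.156
gripper_force: 40.2
t: 14.9
tcp_pos: [0.5491, -0.1006, 0.0713]
tool_rot: [1.0, 0.0, -0.0, 0.0]
force: [2.5, -4.9, 1.6]
finger_gap: 0.153
gripper_force: 40.2
```

```bash
python3 -m pendant '[[[0,0,0.0025,0,0,0,0],[0,0,0.0025,0,0,0,0],[0,0,0,0,0,0,0]]]'
python3 -m pendant '[[[0,0,0.00125,0,0,0,0],[0,0,0.00125,0,0,0,0],[0,0,0.00125,0,0,0,0],[0,0,0,0,0,0,0],[0,0,0,0,0,0,0]]]'
```

```text
t: 15.2
tcp_pos: [0.5491, -0.1006, 0.0672]
tool_rot: [1.0, 0.0, -0.0, 0.0]
force: [2.9, -5.2, 0.7]
finger_gap: 0.159
gripper_force: 40.2
t: 15.7
tcp_pos: [0.5491, -0.1006, 0.0643]
tool_rot: [1.0, 0.0, -0.0, 0.0]
force: [2.8, -4.9, 2.1]
finger_gap: 0.161
gripper_force: 40.3
```

```bash
python3 -m pendant '[[[0,0,0.00125,0,0,0,0],[0,0,0.00125,0,0,0,0],[0,0,0,0,0,0,0],[0,0,0,0,0,0,0]]]'
python3 -m pendant '[[[-0.0002,0.0006,0,0,0,0,0],[-0.0002,0.0006,0,0,0,0,0],[0,0,0,0,0,0,0],[0,0,0,0,0,0,0]]]'
```

```text
t: 16.1
tcp_pos: [0.5491, -0.1006, 0.0639]
tool_rot: [1.0, 0.0, -0.0, 0.0]
force: [-0.3, -4.5, 12.5]
finger_gap: 0.158
gripper_force: 41.8
t: 16.5
tcp_pos: [0.549, -0.1008, 0.0639]
tool_rot: [1.0, 0.0, 0.0, -0.0]
force: [-0.3, -1.5, 12.0]
finger_gap: 0.158
gripper_force: 41.8
```

Seated: the shoulder is on the wheel with about 12 N. I'll unload it sideways and downward, then release slowly.

```bash
python3 -m pendant '[[[0,0.0006,-0.0006,0,0,0,0],[0,0.0002,-0.0004,0,0,0,0],[0,0,0,0,0,0,0],[0,0,0,0,0,0,0]]]' 20
python3 -m pendant '[[[0,0,0,0,0,0,0.16],[0,0,0,0,0,0,0.18],[0,0,0,0,0,0,0.2],[0,0,0,0,0,0,0.24],[0,0,0,0,0,0,0.3],[0,0,0,0,0,0,0.3],[0,0,0,0,0,0,0.3]]]' 20
python3 - <<'E'
from h import *
s=snap('wrist','w3')
E
```

```text
t: 16.9
tcp_pos: [0.549, -0.1009, 0.0639]
tool_rot: [1.0, -0.0, -0.0, -0.001]
force: [3.2, -0.3, 8.3]
finger_gap: 0.158
gripper_force: 41.0
t: 17.6
tcp_pos: [0.5487, -0.1017, 0.0631]
tool_rot: [1.0, 0.0, -0.0, -0.0]
force: [0.6, 0.9, -0.1]
finger_gap: 0.302
gripper_force: 0.0
```

View pics/w3.png

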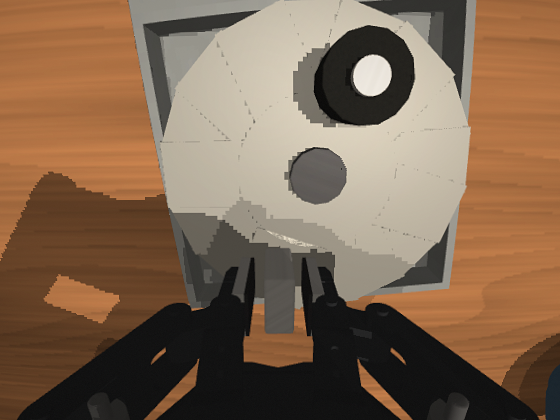

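The wheel stays turned (roller at (368,75)) and the pin stands at (279,290), free between the pads. I'll retreat straight up and check.

```bash
python3 -m pendant '[[[0,0,-0.01,0,0,0,0.4],[0,0,-0.02,0,0,0,0.4],[0,0,-0.03,0,0,0,0.4],[0,0,-0.05,0,0,0,0.4],[0,0,-0.05,0,0,0,0.4],[0,0,0,0,0,0,0.4],[0,0,0,0,0,0,0.4],[0,0,0,0,0,0,0.4]]]'
python3 - <<'E'
from h import *
s=snap('wrist','w4'); d=s['depth']
P=[]
for v in range(150,330,2):
  for u in range(200,360,2):
    if d[v,u]>0: P.append([u,v,*atd(s,u,v)])
P=np.array(P); m=(P[:,4]>.07)&(P[:,4]<.09)&(abs(P[:,2]-.549)<.03)&(abs(P[:,3]+.101)<.03)
q=P[m]; print(len(q),q.mean(0),q.min(0),q.max(0)); st=monitor.sense(); print(st['force'],st['tcp_pos'],st['t'])
E
```

```text
t: 18.45
tcp_pos: [0.5481, -0.1015, 0.1907]
tool_rot: [1.0, 0.0, -0.001, -0.0]
force: [-1.0, 0.0, -0.4]
finger_gap: 0.4
gripper_force: 0.0
137 [ 2.78875912e+02  2.13751825e+02  5.49181028e-01 -1.01378774e-01
  7.94287875e-02] [ 2.72000000e+02  1.96000000e+02  5.33927866e-01 -1.07659435e-01
  7.00106798e-02] [ 2.86000000e+02  2.30000000e+02  5.62848175e-01 -9.53243773e-02
  8.14570647e-02]
[ 6.47648440e-01 -6.48921214e-01 -3.85231313e-04] [ 0.54794215 -0.10148321  0.19018775] 18.5
```

View pics/w4.png

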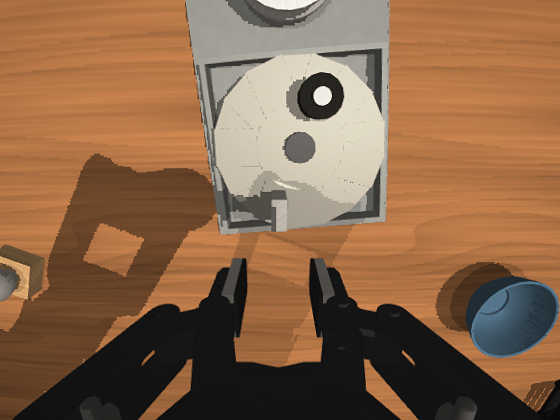

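The pin stands upright with its head on the wheel: the top is at about 79.5 mm, and 79 mm is fully seated. The wheel is held back and the gripper is clear, so I'm handing in.

```bash
python3 -c "from station import job; print(job.sign_off())"
```

```text
the job is handed in; nothing more can be done
None
```

The tension wheel is locked back at about 0.87 rad, with the pin fully home, standing upright and released, and the job is handed in at about 18.5 s; the sign-off gave no verdict.

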